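Show the spun sample tube to the code reader

TASK

Book in the spun sample: take the one tall tube, the one with the thumb tab on its cap, out of the rack by its cap, and hold it up to the code reader with its label 100 mm in front of the middle of the window. The reader looks downwards at a slant, so lean the tube until the label faces the window squarely, cap end up and bars clear of the fingers. Finish while holding it there, still and in mid-air - do not put it down or let go - and leave the other tubes, the reader and everything else on the bench undisturbed.

Things in the scene. Friction and masses are not known exactly. Their poses are not given: they have to be found in the camera images.
- tube: The spun tube, white plastic, the only tall one: 120 mm, about 22 g. Origin: centre of its foot; z up to the cap; x straight out of the label, as the thumb tab points; y across. Conical foot to z 22 mm, barrel 17 mm in diameter. Stands upright in its cell with 1 mm play. At the start x points away from the robot, within 57 degrees of world +x.
- label (a point): Centre of the paper label with black bars on the +x side of the barrel (label from z 35 to 85 mm): 60 mm above the foot, on the surface, 8.5 mm from the axis. Axes as the tube's.
- cap (a point): Middle of the tube's snap cap, 110 mm above the foot, on the axis: where to grip, across the tube's y, with 10 to 20 N. Cap 21 mm in diameter, z 101 to 120 mm, 33 mm clear of the rack's top and 19 mm or more above the other tubes; thumb tab 12 mm wide, 4 mm thick at its top edge, out to x = 22 mm. Axes as the tube's.
- label_front (a point): Point in the air 100 mm straight out from the label's centre, moving with the tube: where the middle of the reader's window should come. Axes as the tube's.
- rack: Salmon-red plastic tube rack, fixed to the bench, 89 mm (its x) by 197 mm (its y), 69 mm tall; 4 by 9 square cells of 21.5 mm pitch, 18.5 mm clear, closed 3 mm floor on which the tubes stand. Origin: centre of its underside, z up.
- reader: Code reader on its stand, fixed to the bench: dark round base 130 mm in diameter and 22 mm tall, 18 mm column that rises 35 mm behind the base's centre, white head on top. Origin: centre of the base's underside, z up; it looks towards its own -x, roughly towards the robot.
- reader_head: The reader's white head, 86 mm wide (y), 66 mm tall (z), 84 mm deep, lying on the +x side of its origin: the middle of the dark window (64 by 44 mm), 255 mm above the bench, 35 mm in front of the base's centre. Looks along its own -x, 30 degrees below level; z runs up the slanted window. Rightly shown, the tube's axes are parallel to the head's, its label 100 mm out on -x.
- short0: Short capped sample tube number 1 of 6, in the same rack: 17 mm in diameter, 82 mm tall, no tab. Origin: centre of its foot. To be left alone.
- short1: Short capped sample tube number 2 of 6, in the same rack: 17 mm in diameter, 82 mm tall, no tab. Origin: centre of its foot. To be left alone.
- short2: Short capped sample tube number 3 of 6, in the same rack: 17 mm in diameter, 82 mm tall, no tab. Origin: centre of its foot. To be left alone.
- short3: Short capped sample tube number 4 of 6, in the same rack: 17 mm in diameter, 82 mm tall, no tab. Origin: centre of its foot. To be left alone.
- short4: Short capped sample tube number 5 of 6, in the same rack: 17 mm in diameter, 82 mm tall, no tab. Origin: centre of its foot. To be left alone.
- short5: Short capped sample tube number 6 of 6, in the same rack: 17 mm in diameter, 82 mm tall, no tab. Origin: centre of its foot. To be left alone.
- dropper: Small dropper bottle standing on the bench, 28 mm in diameter, 64 mm tall. Origin: centre of its underside. To be left alone.
- cup: Lidded specimen cup, 66 mm in diameter, 68 mm tall. Origin: centre of its underside. To be left alone.
- canister: Test-strip canister, 41 mm in diameter, 108 mm tall. Origin: centre of its underside. To be left alone.
- bottle: White wide-mouth collection bottle, 88 mm in diameter, 155 mm tall. Origin: centre of its underside. To be left alone.
- washbottle: Wash bottle, 64 mm in diameter, 203 mm tall with its bent spout. Origin: centre of its underside. To be left alone.
- cylinder: Clear measuring cylinder on a blue six-sided foot, 81 mm across, 205 mm tall. Origin: centre of its underside. To be left alone.
There are look-alikes about, which are no part of the job. What is shaped like the tube but red is not meant.

How it is judged:
By the outcome, as a careful person would: the job done as asked, in the order asked, and still so for the second after the job is handed in, while the arm keeps its last pose, push and grip.
It also fails if it takes over 35 s, if anything falls off the work surface, if the arm or the gripper's body presses on something with over 40 N, if the wrist force passes 120 N, or if a joint passes its speed limit or range.

ROBOT

A 6-joint arm with a two-finger parallel gripper is mounted at the origin on the work surface. World frame = base frame: x ahead of the robot, y to its left, z up, the work surface at z = 0. Lengths are in mm, angles in degrees, forces in N, time in s.
With the tool pointing down it reaches from about 300 to 775 mm from the base axis. Payload 14.6 kg.
Tool frame: the origin (TCP) lies at the very end of the fingers, on their centre line; the grasp point (between the pads) lies 19 mm behind it; x points along the fingers, y is the direction in which the jaws open and shut, and the axes are right-handed (so a half turn about x gives the same grasp; the last joint's range is limited). The gripper opens to 85 mm and grips with 20 to 120 N. Pads are 22 mm wide; open, the fingers measure 114 mm over their backs; the gripper's body (76 mm by 85 mm) begins 54 mm behind the grasp point. The pads swing forward as they close: fully open they stand 13 mm farther back than shut.
Start: joints at [-76.868, 17.183, 87.147, -0, 75.671, -3.816], TCP at [160.321, -526.105, 231.281] pointing down, gripper open.
Joint ranges: [-173.82, 173.82], [-45.26, 126.66], [13.44, 144.39], [-59.66, 239.66], [0, 175.72], [-146.38, 146.38]. Speed limits (degrees/s): [127.2, 127.2, 147.25, 180, 180, 180].

INTERFACE

Orientations are given as [roll, pitch, yaw] about the fixed x, y, z axes, in that order (R = Rz(yaw) Ry(pitch) Rx(roll)).
In Python, from workcell import ctrl gives the robot as it stands.
- The arm moves only by the tool move_arm, never from a script. Its argument "commands" is a list of rows, each a list of 3 entries, a list of its own where there are three numbers: the gripper's target within -1 to 1 (shut at 1, half-way at 0, fully open at -1), then the shift along the world's x, y, z in m, then the turn, a rotation vector about the world's x, y, z in degrees. A call has 1 to 5 rows; each row shifts and turns the commanded pose from where the row before left it; what a row does not reach is not made up. A row lasts 1/10 s, in which the tool goes at most 50 mm and 8.59 degrees, less where a joint would pass 70% of its speed; a pose out of reach is approached as far as the arm can. A call with a gripper value outside its range is refused whole. The fingers move at their own pace and stop on an object; the grip force is fixed at half the most. Time passes only in rows, so rows that do not move let the fingers close. It gives the time, the measured TCP pose, the force and the opening at its end, in the units of the state.
- ctrl.sense(): the state, without advancing time (a new reading comes with each control period).
- ctrl.grab_frame(name): name is "side" or "top" or "wrist"; returns a dict with "pixels" (420x560x3 uint8, red, green, blue), "range_z" (420x560 float32, mm along the optical axis (not along the pixel's ray), 0 where there is no reading), "intrinsics" (3x3 intrinsics, pixels), "rvec" (rotation vector, rad) and "tvec" (3), from world to camera coordinates, as OpenCV has them. Camera axes: x right, y down, z forward; pixel columns grow to the right and rows downward; lengths in mm; the calibration is good to about 2 mm. The wrist camera is an equidistant fisheye: a pixel r from the principal point sees the ray r / f radians off the axis. A picture is of the moment at which its call begins.
- ctrl.sign_off(): hands the job in, once; it reports no verdict.
The state is a dict: "time": time; "joints": joint angles; "joint_velocities": joint speeds; "effort": joint torques, N m; "ee_pos": TCP position; "tool_rot": TCP orientation; "wrist_force": force on the tool from outside, world axes, zero at the start; "torque": the same for the moment, N m; "width": finger opening in mm.
Only numpy, scipy, OpenCV 4.12 (cv2) and the standard library are available. Lean on these libraries where they do the work, as an engineer would, in place of code of your own. Each camera call takes 0.05 s, during which the arm holds its last target.

## Working session

There is one attempt and no reset: what is moved stays moved. The work goes in short steps, Python scripts to look and compute and a tool call to move; the robot and the scene stay as the last step left them, time stands still between calls to the robot, and variables do not carry over. Pictures are saved under pics/ and viewed, and the job is handed in when it is done.

Besides the shell and the picture viewer there is one more tool, called after "Request:" in YAML: its name, and indented under it one key for each argument. move_arm: Moves the arm, as the interface text tells. Its arguments: {"type":"object","properties":{"commands":{"type":"array","items":{"type":"array"}}},"required":["commands"]}

```bash
mkdir -p pics; ls; cat > h.py <<'E'
import numpy as np, cv2
from workcell import ctrl
def grab(n,fn=None):
    f=ctrl.grab_frame(n)
    if fn: cv2.imwrite('pics/'+fn,f['pixels'][:,:,::-1])
    return f
def cam(f):
    R=cv2.Rodrigues(np.array(f['rvec'],float))[0]; t=np.array(f['tvec'],float).ravel()
    return R,t
def pts(f):
    K=np.array(f['intrinsics']);R,t=cam(f);z=f['range_z']
    v,u=np.mgrid[0:z.shape[0],0:z.shape[1]]
    P=np.stack([(u-K[0,2])/K[0,0]*z,(v-K[1,2])/K[1,1]*z,z],-1)
    W=(P-t)@R
    W[z<=0]=np.nan
    return W
def onplane(f,u,v,h):
    K=np.array(f['intrinsics']);R,t=cam(f);c=-R.T@t
    d=R.T@np.array([(u-K[0,2])/K[0,0],(v-K[1,2])/K[1,1],1])
    return c+d*(h-c[2])/d[2]
E
python3 - <<'E'
from h import *
for n in ['side','top','wrist']:
    f=grab(n,n+'0.png');np.savez(n+'0.npz',**f)
    R,t=cam(f);print(n,-R.T@t,R[2],np.array(f['intrinsics']).tolist())
print(ctrl.sense())
E
```

```text
pics
side [561.10462339 577.06629795 901.64057834] [ 0.01465428 -0.63930352 -0.76881484] [[415.9355953512212, 0.0, 272.8117676660316], [0.0, 415.9355953512212, 209.68588910094329], [0.0, 0.0, 1.0]]
top [ 401.4074928   -49.57743708 1210.49787801] [ 0.19619288 -0.01871676 -0.98038668] [[385.63922864891583, 0.0, 288.3234822309484], [0.0, 385.63922864891583, 214.0779630048709], [0.0, 0.0, 1.0]]
wrist [ 233.31565892 -504.29747869  373.26853252] [-0.28448675 -0.08531116 -0.95487659] [[325.19226210127806, 0.0, 279.84172844210445], [0.0, 325.19226210127806, 207.3439950143616], [0.0, 0.0, 1.0]]
{'time': 0.15, 'joints': array([-7.68681991e+01,  1.72099737e+01,  8.71717953e+01,  1.47162458e-03,
        7.56724561e+01, -3.81800400e+00]), 'joint_velocities': array([ 0.09321659, -0.13792348, -0.11672977, -0.07288102,  0.01324112,
       -0.01331658]), 'effort': array([ 1.18308380e-03, -5.43667638e+01, -3.61887181e+01, -1.93298229e-05,
        3.15265861e-03, -2.11410571e-05]), 'ee_pos': array([ 160.28533293, -525.93338048,  230.83826132]), 'tool_rot': array([-95.32388717,  89.94575611, 101.6255529 ]), 'wrist_force': array([ 0.08528506, -0.08890925, -0.87314025]), 'torque': array([-0.05307287,  0.01095488, -0.02085663]), 'width': 85.5811943243749}
```

View pics/top0.png

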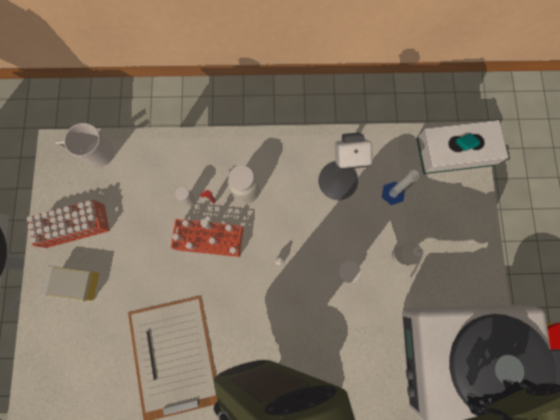

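View pics/side0.png

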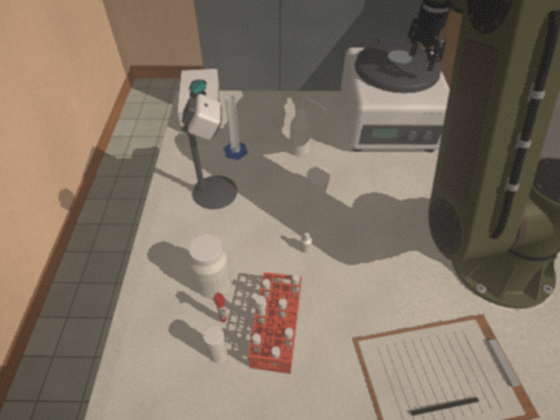

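View pics/wrist0.png

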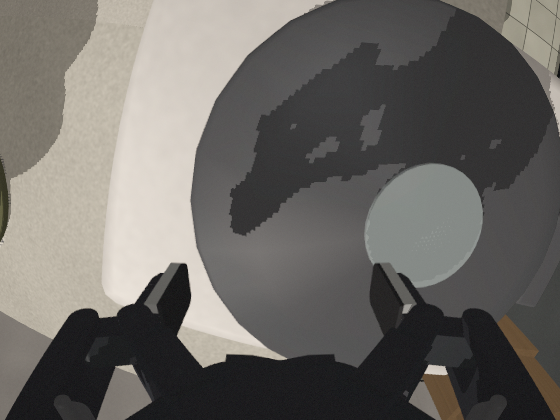

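The top view has the arm at the bottom, the red rack at about (208,237), and the reader with its head at (353,153) and base at (338,180). A second, full rack stands at (68,223), and a red object lies at (207,197). I'll zoom in on the rack next.

```bash
python3 - <<'E'
from h import *
f=dict(np.load('top0.npz'));g=dict(np.load('side0.npz'))
a=cv2.resize(f['pixels'][180:270,160:270],None,fx=5,fy=5,interpolation=cv2.INTER_CUBIC)
b=cv2.resize(g['pixels'][260:380,190:310],None,fx=4.6,fy=4.6,interpolation=cv2.INTER_CUBIC)
cv2.imwrite('pics/ct.png',a[:,:,::-1]);cv2.imwrite('pics/cs.png',b[:,:,::-1])
for F,n,(r0,r1,c0,c1) in [(f,'top',(180,270,20,275)),(g,'side',(255,390,190,310))]:
    W=pts(F)
    m=np.zeros(W.shape[:2],bool);m[r0:r1,c0:c1]=1
    z=W[...,2]
    for lo,hi in [(104,130),(78,100)]:
        mm=(m&(z>lo)&(z<hi)).astype(np.uint8)
        k,l,s,c=cv2.connectedComponentsWithStats(mm)
        for i in range(1,k):
            if s[i,4]>4:
                p=W[l==i];print(n,lo,s[i],np.nanmean(p,0).round(1),np.nanmax(p[:,2]).round(1),F['pixels'][l==i].mean(0).round())
E
```

```text
top 104 [228 180  30  17 181] [695.7  57.8 118.2] 129.7 [157. 146. 129.]
top 104 [175 187  15  14 150] [691.3 240.6 108.4] 113.1 [172. 157. 145.]
top 104 [200 190  12   9  68] [684.4 167.  118.4] 124.3 [145.  63.  56.]
top 104 [201 216  10  12  72] [600.8 168.1 121.1] 127.1 [162. 145. 133.]
top 78 [231 186  27  13  52] [688.   52.9  87.9] 99.1 [139. 129. 114.]
top 78 [182 193   9  10  22] [679.9 230.4  86.4] 99.9 [132. 121. 110.]
top 78 [209 196   4   4   8] [681.4 159.8  83.3] 93.3 [118.  62.  55.]
top 78 [ 78 201  14   8  65] [669.2 533.   84.6] 89.3 [151. 136. 125.]
top 78 [ 27 207  44  29 326] [625.4 651.3  84.8] 90.5 [151. 136. 125.]
top 78 [ 50 208  44  16 199] [637.  570.4  84.6] 90.8 [151. 136. 124.]
top 78 [ 81 215  14   8  64] [627.3 522.1  84.6] 89.7 [151. 136. 125.]
top 78 [ 73 219   7   6  34] [618.9 553.4  84.9] 89.7 [150. 133. 122.]
top 78 [182 221   7   6  28] [606.  235.   85.1] 89.8 [162. 142. 129.]
top 78 [ 44 223  22  10  98] [603.1 615.6  84.9] 89.8 [150. 135. 125.]
top 78 [ 60 224  28  12 125] [595.7 559.4  84.7] 91.1 [153. 137. 126.]
top 78 [206 224   4   5   8
[... 856 characters left out ...]
8  24 202] [712.7  95.5  89. ] 99.9 [161. 150. 136.]
side 78 [292 274   7   8  47] [523.6  95.2  83.9] 86.9 [180. 164. 152.]
side 78 [262 279   8   9  51] [589.9 108.5  83.8] 87.9 [178. 160. 148.]
side 78 [279 298   7   9  52] [553.  156.9  83.9] 88.3 [179. 162. 150.]
side 78 [216 305   8   5  23] [685.9 170.4  84.2] 98.0 [147. 113. 102.]
side 78 [257 308   8   6  31] [598.1 177.5  87.8] 99.0 [152. 139. 125.]
side 78 [285 328   8   9  57] [539.8 223.2  84.8] 88.1 [182. 162. 150.]
side 78 [252 333   8  10  59] [606.6 235.9  84.5] 88.0 [180. 162. 150.]
side 78 [205 337  19  13  68] [685.7 254.5  87.9] 99.7 [167. 154. 143.]
side 78 [271 346   9  10  65] [566.6 263.   84.4] 87.0 [180. 161. 149.]
```

```bash
sleep 1
```

```text
(no output)
```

View pics/ct.png

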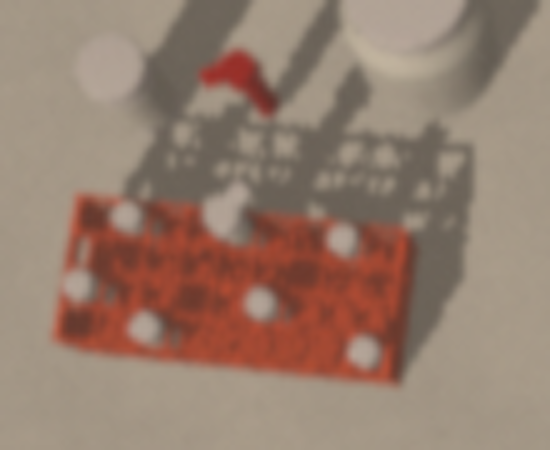

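View pics/cs.png

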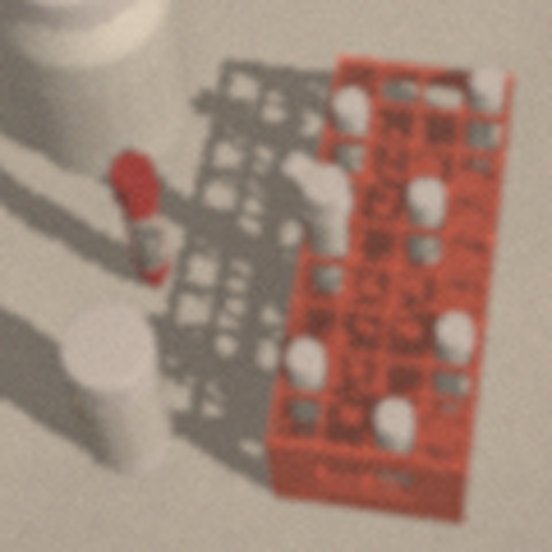

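Candidates:
- The tall white tube in the salmon rack: top view (205,222), top at z≈123 as required, tab pointing up-right in the crop. This is the one I choose.
- The red tube at (207,197), excluded by its colour.
- Six short tubes in the same rack (tops at 85), and a second rack at (68,223) holding only short tubes (85 mm).

Next I'll measure the rack lattice, the tab and the reader.

```bash
python3 - <<'E'
from h import *
from scipy.spatial.transform import Rotation as Ro
f=dict(np.load('top0.npz'));g=dict(np.load('side0.npz'))
T=np.array([[606,235],[589.7,107],[566.9,261.7],[553,155.1],[539.7,221.8],[522.8,94.3]])
S=np.array([[606.6,235.9],[589.9,108.5],[566.6,263],[553,156.9],[539.8,223.2],[523.6,95.2]])
# lattice fit on mean
from scipy.optimize import least_squares
P=(T+S)/2
def fit(P):
    best=None
    for th in np.radians(np.arange(-25,25,.25)):
        c,s=np.cos(th),np.sin(th);Q=P@np.array([[c,-s],[s,c]])/21.5
        Q0=Q-Q[0];r=Q0-np.round(Q0);r=r-r.mean(0);e=(r**2).sum()
        if best is None or e<best[0]:best=(e,th,np.round(Q0),(Q0-np.round(Q0)).mean(0))
    return best
e,th,I,off=fit(P);c,s=np.cos(th),np.sin(th);A=np.array([[c,-s],[s,c]])
print('rack yaw',np.degrees(th),'rms mm',np.sqrt(e/6)*21.5);print(I.tolist())
org=(P-(I*21.5)@A.T).mean(0)
for n,q in [('T',[600.8,168.1]),('S',[601.1,171.4])]:
    ij=((np.array(q)-org)@A)/21.5;print(n,ij,org+(np.round(ij)*21.5)@A.T)
# tube blob upper points
for F,n,box in [(f,'top',(212,230,196,214)),(g,'side',(288,312,246,270))]:
    W=pts(F);r0,r1,c0,c1=box;w=W[r0:r1,c0:c1].reshape(-1,3);px=F['pixels'][r0:r1,c0:c1].reshape(-1,3)
    w=w[w[:,2]>112];print(n,len(w));
    ctr=np.array([598.,170.]);
    d=w[:,:2]-ctr;rr=np.hypot(*d.T);print('rmax',rr.max());far=rr>13
    print(w[far].round(1), np.degrees(np.arctan2(d[far,1],d[far,0])).round())
    print('z',np.percentile(w[:,2],[5,50,95]))
# reader
for F,n,box in [(f,'top',(125,205,310,380)),(g,'side',(85,210,170,240))]:
    W=pts(F);r0,r1,c0,c1=box;w=W[r0:r1,c0:c1].reshape(-1,3);px=F['pixels'][r0:r1,c0:c1].reshape(-1,3).astype(int)
    b=w[(w[:,2]>17)&(w[:,2]<28)&(px.max(1)<95)]
    (cx,cy),rad=cv2.minEnclosingCircle(b[:,:2].astype(np.float32));print(n,'base',len(b),cx,cy,rad)
    h=w[(w[:,2]>215)];print('head',len(h),h.min(0),h.max(0))
E
python3 -c "
import cv2
a=cv2.imread('pics/top0.png')[120:210,300:390];b=cv2.imread('pics/side0.png')[60:215,150:260]
cv2.imwrite('pics/rt.png',cv2.resize(a,None,fx=5,fy=5));cv2.imwrite('pics/rs.png',cv2.resize(b,None,fx=3.8,fy=3.8))"
```

```text
rack yaw -7.499999999999999 rms mm 0.21102959120938455
[[0.0, 0.0], [0.0, -6.0], [-2.0, 1.0], [-2.0, -4.0], [-3.0, -1.0], [-3.0, -7.0]]
T [ 0.14131378 -3.14419   ] [598.19238868 171.57013403]
S [ 0.13511364 -2.99019345] [598.19238868 171.57013403]
top 63
rmax 22.144808964312308
[[619.  163.1 121.2]
 [616.1 165.9 121.4]
 [616.2 163.2 120.7]
 [616.  160.1 121.5]
 [613.2 165.8 121.6]
 [613.  162.8 122.4]
 [612.7 159.7 123.6]
 [612.4 156.6 124.7]
 [613.2 154.6 120.4]
 [610.2 162.9 121.5]
 [610.2 160.1 121.4]
 [610.  157.1 122.2]
 [606.3 159.1 126.3]] [-18. -13. -21. -29. -16. -26. -35. -43. -45. -30. -39. -47. -53.]
z [119.62663211 122.8330925  126.33981565]
side 124
rmax 22.37513109068076
[[613.9 155.5 121.7]
 [611.8 156.  122.7]
 [609.8 155.4 121.5]
 [615.8 159.  123.7]
 [613.9 157.7 121.4]
 [611.8 157.4 120.9]
 [609.6 158.  122.1]
 [607.6 157.3 120.9]
 [617.9 159.9 121. ]
 [615.7 160.7 122.6]
 [613.6 161.1 123.4]
 [611.7 159.8 121. ]
 [609.3 161.9 125.1]
 [607.6 159.3 120.3]
 [617.8 162.6 121.8]
 [615.7 162.6 121.9]
 [613.5 163.8 124.2]
 [611.3 164.3 125.2]
 [609.4 162.6 122. ]
 [617.9 163.5 119.2]
 [615.6 164.8 121.7]
 [613.5 165.  122. ]
 [611.4 165.4 123. ]
 [613.5 166.5 120.6]
 [611.2 168.1 123.6]
 [611.5 167.2 117.6]] [-42. -45. -51. -32. -38. -42. -46. -53. -27. -28. -30. -37. -35. -48.
 -20. -23. -22. -23. -33. -18. -16. -18. -19. -13.  -8. -12.]
z [114.50701188 122.19043942 124.75077142]
top base 448 749.4390258789062 -231.90606689453125 54.777870178222656
head 1154 [ 701.88590422 -282.40985208  240.87386784] [ 797.18517732 -192.35106081  318.33422947]
side base 427 809.3065185546875 -346.6533203125 176.64520263671875
head 1415 [ 701.5396754  -280.33914454  215.28272821] [ 796.61802445 -190.7759077   317.3479389 ]
```

```bash
sleep 1; python3 - <<'E'
from h import *
from scipy.spatial.transform import Rotation as Ro
s=ctrl.sense();print(Ro.from_euler('xyz',s['tool_rot'],degrees=True).as_matrix().round(3))
f=dict(np.load('wrist0.npz'));R,t=cam(f);Rt=Ro.from_euler('xyz',s['tool_rot'],degrees=True).as_matrix()
print('cam in tool',Rt.T@(-R.T@t-s['ee_pos']),(Rt.T@R.T).round(3).tolist())
E
```

```text
[[-0.     0.292 -0.957]
 [ 0.001 -0.957 -0.292]
 [-1.    -0.001 -0.   ]]
cam in tool [-142.42407692    0.46001503  -76.17803892] [[0.0, -0.297, 0.955], [1.0, -0.0, -0.0], [0.0, 0.955, 0.297]]
```

View pics/rt.png

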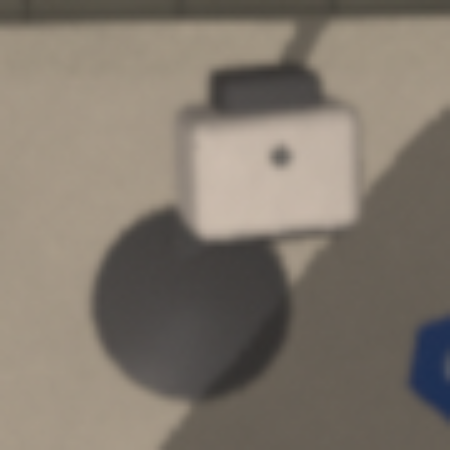

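View pics/rs.png

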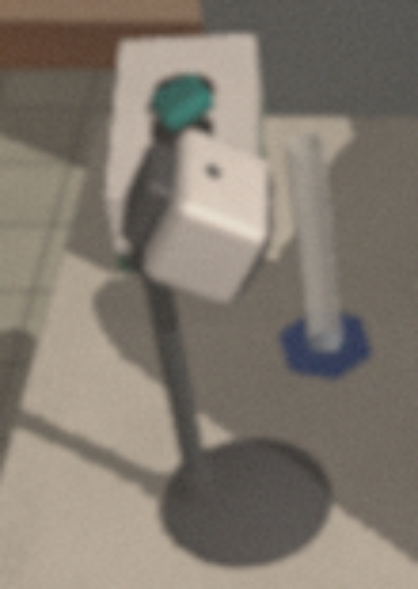

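Neither fixed view shows the window, which faces the robot. I'll fit the head's top face and the base circle to get the reader's pose.

```bash
cat > rd.py <<'E'
from h import *
def head(F,box,n,thr=115):
    W=pts(F);r0,r1,c0,c1=box;M=np.zeros(W.shape[:2],bool);M[r0:r1,c0:c1]=1
    px=F['pixels'].astype(int)
    # top-face: white & high; RANSAC plane
    m=M&(W[...,2]>225)&(px.min(2)>thr)
    p=W[m];rng=np.random.default_rng(0);best=0
    for _ in range(2000):
        a=p[rng.choice(len(p),3,replace=False)];nn=np.cross(a[1]-a[0],a[2]-a[0]);L=np.linalg.norm(nn)
        if L<200: continue
        nn/=L
        nn*=np.sign(nn[2])
        if nn[2]<.7: continue
        k=abs((p-a[0])@nn)<2.5
        if k.sum()>best:best=k.sum();K=k
    q=p[K];c=q.mean(0);nn=np.linalg.svd(q-c)[2][2];nn*=np.sign(nn[2])
    print(n,'plane n',nn.round(3),'tilt',np.degrees(np.arccos(nn[2])),'yaw',np.degrees(np.arctan2(-nn[1],-nn[0])),best,len(p))
    # rect in plane
    ex=np.cross(np.cross([0,0,1],nn)*-1,nn);  
    ey=np.cross(nn,[1,0,0]);ey/=np.linalg.norm(ey);ex=np.cross(ey,nn)
    uv=np.stack([(q-c)@ex,(q-c)@ey],1).astype(np.float32)
    (rc,sz,ang)=cv2.minAreaRect(uv);C=c+ex*rc[0]+ey*rc[1]
    B=cv2.boxPoints((rc,sz,ang));print('rect size',sz,'ang',ang,'centre',C.round(1));
    print((c+B[:,:1]*ex+B[:,1:]*ey).round(1))
    return c,nn
def base(F,box,n):
    px=F['pixels'].astype(int);W=pts(F);r0,r1,c0,c1=box
    P=[]
    for v in range(r0,r1):
        for u in range(c0,c1):
            w=W[v,u]
            if 14<w[2]<29 and px[v,u].max()<88 and px[v,u].max()-px[v,u].min()<30: P.append(onplane(F,u,v,22)[:2])
    P=np.array(P);P0=np.median(P,0)
    for _ in range(3):P=P[np.hypot(*(P-P0).T)<72];P0=P.mean(0)
    h=cv2.convexHull(P.astype(np.float32))[:,0]
    from scipy.optimize import least_squares
    s=least_squares(lambda x:np.hypot(h[:,0]-x[0],h[:,1]-x[1])-x[2],[*P0,65],loss='soft_l1')
    print(n,'base',s.x,'fix r',least_squares(lambda x:np.hypot(h[:,0]-x[0],h[:,1]-x[1])-64.5,P0,loss='soft_l1').x)
if __name__=='__main__':
    f=dict(np.load('top0.npz'));g=dict(np.load('side0.npz'))
    head(f,(125,205,325,380),'top');head(g,(85,140,175,225),'side')
    base(f,(155,205,315,365),'top');base(g,(170,212,188,242),'side')
E
python3 rd.py
```

```text
top plane n [-0.488 -0.044  0.872] tilt 29.34910518799219 yaw 5.126929459105847 570 836
rect size (57.15724563598633, 80.90837097167969) ang 5.792048454284668 centre [ 730.4 -237.5  301.4]
[[ 702.1 -199.4  287.5]
 [ 709.2 -280.   287.4]
 [ 758.8 -275.6  315.4]
 [ 751.7 -195.   315.5]]
side plane n [-0.498 -0.026  0.867] tilt 29.90550847574779 yaw 3.0425825700870797 451 998
rect size (57.85089111328125, 82.39391326904297) ang 4.660155296325684 centre [ 728.7 -236.7  300.7]
[[ 700.8 -197.6  285.8]
 [ 706.6 -279.8  286.6]
 [ 756.6 -275.9  315.5]
 [ 750.8 -193.7  314.7]]
top base [ 747.99443536 -233.20512546   55.87937268] fix r [ 739.24547574 -226.58228045]
side base [ 746.66585055 -228.74994519   52.14371699] fix r [ 735.39165345 -219.82629545]
```

```bash
python3 - <<'E'
from h import *
from scipy.spatial.transform import Rotation as Ro
f=dict(np.load('top0.npz'));W=pts(f)
for n,(u0,u1,v0,v1) in dict(wash=(390,425,235,270),cup=(335,362,255,285),drop=(270,292,240,270),cyl=(380,425,165,210)).items():
    w=W[v0:v1,u0:u1].reshape(-1,3);w=w[w[:,2]>30];print(n,len(w),w.min(0).round(),w.max(0).round())
s=ctrl.sense();R0=Ro.from_euler('xyz',s['tool_rot'],degrees=True)
a=np.radians(40);x=np.array([np.cos(a),0,-np.sin(a)]);z=np.array([-np.sin(a),0,-np.cos(a)])
Rt=Ro.from_matrix(np.stack([x,np.cross(z,x),z],1));print((Rt*R0.inv()).as_rotvec(degrees=True))
E
```

```text
wash 547 [ 450. -450.   31.] [ 529. -391.  205.]
cup 398 [ 421. -279.   40.] [ 485. -214.   75.]
drop 69 [480. -55.  30.] [504. -28.  67.]
cyl 333 [ 686. -427.   30.] [ 717. -397.  208.]
[  7.3433489  -49.62834989 -15.88063812]
```

Request:
move_arm:
  commands:
    - [-1, [0, 0, 0.045], [0, 0, 0]]
    - [-1, [0, 0, 0.045], [0, 0, 0]]
    - [-1, [0.01, 0.02, 0.04], [0, 0, 0]]
    - [-1, [0.03, 0.03, 0.02], [0.7, -5, -1.6]]
    - [-1, [0.03, 0.034, 0.01], [0.7, -5, -1.6]]

```text
time: 0.65
ee_pos: [231.3, -441.4, 393.2]
tool_rot: [172.0, 79.7, 5.7]
wrist_force: [0.2, -0.6, 0.3]
width: 85.4
```

Request:
move_arm:
  commands:
    - [-1, [0.03, 0.034, 0], [0.7, -5, -1.6]]
    - [-1, [0.03, 0.034, 0], [0.7, -5, -1.6]]
    - [-1, [0.03, 0.034, 0], [0.7, -5, -1.6]]
    - [-1, [0.03, 0.034, 0], [0.7, -5, -1.6]]
    - [-1, [0.03, 0.034, 0], [0.7, -5, -1.6]]

```text
time: 1.15
ee_pos: [381.0, -270.7, 391.4]
tool_rot: [176.9, 54.5, 2.2]
wrist_force: [1.0, -1.0, -0.0]
width: 85.1
```

Request:
move_arm:
  commands:
    - [-1, [0.03, 0.03, 0], [0.7, -5, -1.6]]
    - [-1, [0.03, 0.03, 0], [0.8, -5, -1.6]]
    - [-1, [0.03, 0.02, -0.02], [0.8, -4.6, -1.5]]
    - [-1, [0.04, 0, -0.03], [0, 0, 0]]
    - [-1, [0.04, 0, -0.03], [0, 0, 0]]

```text
time: 1.65
ee_pos: [551.4, -191.1, 310.9]
tool_rot: [179.7, 40.0, -0.4]
wrist_force: [-0.7, -1.1, 1.0]
width: 85.4
```

```bash
python3 - <<'E'
from h import *
f=grab('wrist','w1.png');np.savez('w1.npz',**f)
R,t=cam(f);print(-R.T@t,R[2],ctrl.sense()['joints'])
E
```

```text
[ 491.35598699 -190.79175206  460.60934062] [ 0.54042603 -0.00460981 -0.8413789 ] [-32.46412222   0.43892481 108.50147197  45.01845875  35.17792039
  28.45886948]
```

View pics/w1.png

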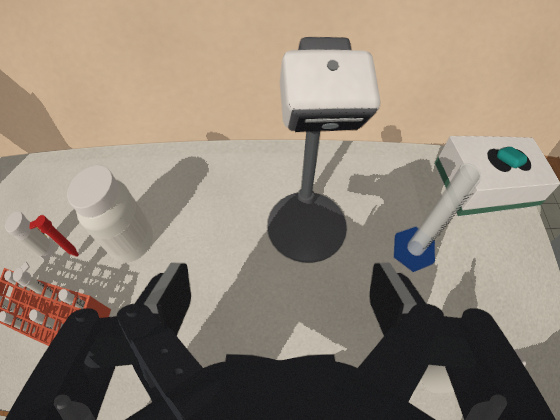

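The wrist view shows the head at (330,90) with the window at a grazing angle below it, and the whole base disc at (307,225). I'll drop lower to see the window better.

Request:
move_arm:
  commands:
    - [-1, [0, -0.01, -0.045], [0, 0, 0]]
    - [-1, [0, -0.01, -0.045], [0, 0, 0]]
    - [-1, [0, -0.01, -0.02], [0, 0, 0]]
    - [-1, [0, 0, 0], [0, 0, 0]]

```text
time: 2.1
ee_pos: [549.4, -222.3, 198.0]
tool_rot: [-179.9, 40.3, -0.2]
wrist_force: [0.7, 0.2, 0.5]
width: 85.1
```

```bash
python3 - <<'E'
from h import *
f=grab('wrist','w2.png');np.savez('w2.npz',**f)
R,t=cam(f);print(-R.T@t,R[2],ctrl.sense()['joints'])
cv2.imwrite('pics/w2c.png',cv2.resize(f['pixels'][:260,200:420],None,fx=2.3,fy=2.3,interpolation=cv2.INTER_CUBIC)[:,:,::-1])
E
```

```text
[ 490.25761701 -222.5632346   347.98866829] [ 0.53539879 -0.00136968 -0.84459828] [-36.31029026   9.8763372  113.56137682  66.19687231  29.42128693
   1.6592851 ]
```

View pics/w2c.png

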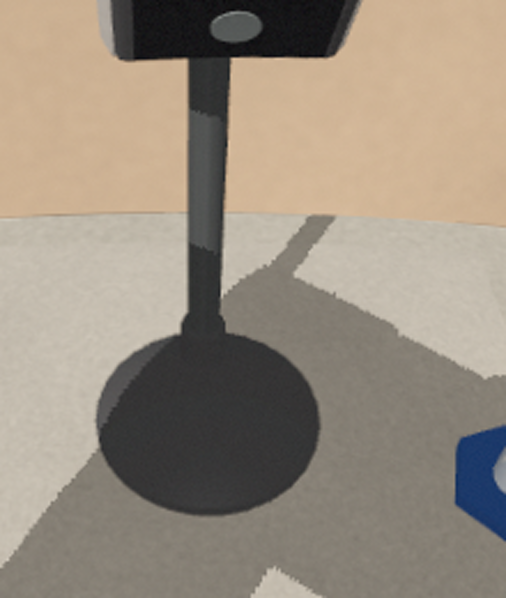

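The base disc is clear, centred at about (290,186), but the window is cut off at the top edge. I'll go up a little and tilt up.

Request:
move_arm:
  commands:
    - [-1, [-0.01, 0, 0.03], [0, -4, 0]]
    - [-1, [-0.01, 0, 0.02], [0, -4, 0]]
    - [-1, [0, 0, 0], [0, 0, 0]]

```text
time: 2.45
ee_pos: [530.0, -222.1, 254.8]
tool_rot: [179.7, 31.8, -0.4]
wrist_force: [0.5, -0.7, -0.3]
width: 85.3
```

```bash
python3 - <<'E'
from h import *
f=grab('wrist','w3.png');np.savez('w3.npz',**f)
R,t=cam(f);print(-R.T@t,R[2],ctrl.sense()['joints'])
cv2.imwrite('pics/w3c.png',cv2.resize(f['pixels'][:260,200:420],None,fx=2.3,fy=2.3,interpolation=cv2.INTER_CUBIC)[:,:,::-1])
E
```

```text
[ 449.21437096 -221.58101199  394.32936248] [ 0.65487404 -0.00584396 -0.75571545] [-39.76048876   3.22910396 117.14564086  76.86332041  33.54892373
  -8.11424089]
```

View pics/w3c.png

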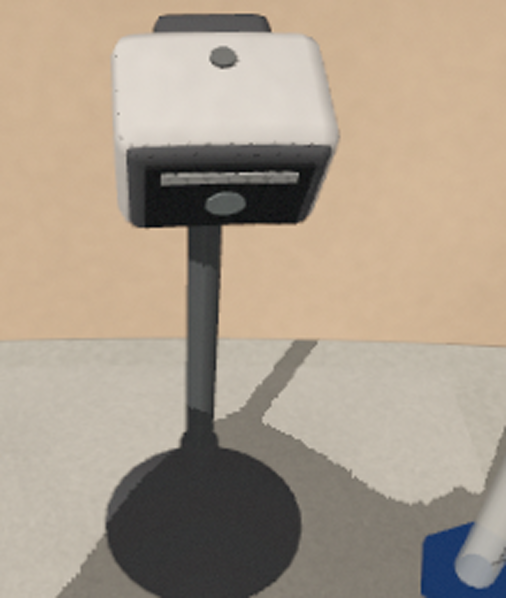

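The window is now visible in w3, dark from (263,72) to (334,97), with the base below. Next I'll measure both from the fisheye rays and depth.

```bash
cat >> h.py <<'E'
def fray(f,u,v):
    K=np.array(f['intrinsics']);R,t=cam(f);a=(np.asarray(u,float)-K[0,2])/K[0,0];b=(np.asarray(v,float)-K[1,2])/K[1,1]
    r=np.hypot(a,b)+1e-12;d=np.stack([np.sin(r)*a/r,np.sin(r)*b/r,np.cos(r)],-1)
    return -R.T@t,d@R,d
def fpts(f):
    z=f['range_z'];v,u=np.mgrid[0:z.shape[0],0:z.shape[1]];c,w,d=fray(f,u,v)
    W=c+w*(z/d[...,2])[...,None];W[z<=0]=np.nan;return W
def fplane(f,u,v,h):
    c,w,_=fray(f,u,v);return c+w*((h-c[2])/w[...,2])[...,None]
E
python3 - <<'E'
from h import *
from scipy.optimize import least_squares
f=dict(np.load('w3.npz'));W=fpts(f);px=f['pixels'].astype(int)
def plane(p,tol,it=3000):
    rng=np.random.default_rng(0);best=0
    for _ in range(it):
        a=p[rng.choice(len(p),3,replace=False)];n=np.cross(a[1]-a[0],a[2]-a[0]);L=np.linalg.norm(n)
        if L<100: continue
        k=abs((p-a[0])@n/L)<tol
        if k.sum()>best: best=k.sum();K=k
    q=p[K];c=q.mean(0);n=np.linalg.svd(q-c)[2][2];return c,n,best,K
# top face
M=np.zeros(px.shape[:2],bool);M[15:62,250:345]=1
m=M&(px.min(2)>140)&(W[...,2]>200);p=W[m];c,n,b,K=plane(p,2);n*=np.sign(n[2]);print('top',c.round(1),n.round(3),np.degrees(np.arccos(n[2])),'yaw',np.degrees(np.arctan2(-n[1],-n[0])),b,len(p))
# front: dark
M[:]=0;M[60:98,255:345]=1
m=M&(px.max(2)<95)&(W[...,2]>200);p=W[m];c2,n2,b,K=plane(p,3);n2*=-np.sign(n2[0]);print('front',c2.round(1),n2.round(3),'down',np.degrees(np.arcsin(-n2[2])),'yaw',np.degrees(np.arctan2(-n2[1],-n2[0])),b,len(p))
q=p[K];
# head white+dark silhouette extents
xh=-n2;yh=np.cross([0,0,1],xh);yh/=np.linalg.norm(yh);zh=np.cross(xh,yh)
print('front extents y',((q-c2)@yh).min(),((q-c2)@yh).max(),'z',((q-c2)@zh).min(),((q-c2)@zh).max())
ctr=c2+yh*(((q-c2)@yh).min()+((q-c2)@yh).max())/2+zh*(((q-c2)@zh).min()+((q-c2)@zh).max())/2
print('window ctr a',ctr)
M[:]=0;M[10:100,245:350]=1
w=W[M&(W[...,2]>200)&(W[...,0]<850)];print('head all y',((w-c2)@yh).min(),((w-c2)@yh).max())
# base circle from w2,w3 via dark mask -> z=22
for nm,top,bot in [('w2',135,228),('w3',195,262)]:
    F=dict(np.load(nm+'.npz'));g=F['pixels'].astype(int).max(2)
    WW=fpts(F)
    mk=((g<72)&(abs(WW[...,2]-22)<5)).astype(np.uint8);mk[:top]=0;mk[bot:]=0;mk[:,:230]=0;mk[:,350:]=0
    mk=cv2.morphologyEx(mk,cv2.MORPH_OPEN,np.ones((3,3)))
    cs,_=cv2.findContours(mk,0,cv2.CHAIN_APPROX_NONE);cn=max(cs,key=cv2.contourArea)[:,0]
    h=cv2.convexHull(cn)[:,0];P=fplane(F,h[:,0],h[:,1],22)[:,:2]
    s=least_squares(lambda x:np.hypot(P[:,0]-x[0],P[:,1]-x[1])-x[2],[750,-230,65],loss='soft_l1');print(nm,'base',s.x,np.abs(s.fun).max(),cv2.boundingRect(cn))
    # column at z=100..180
    m=(g<110)&(WW[...,2]>60)&(WW[...,2]<180);m[:, :230]=0;m[:,350:]=0
    q=WW[m];q=q[(abs(q[:,0]-780)<40)&(abs(q[:,1]+230)<40)];print('col front',np.median(q,0),len(q))
E
```

```text
top [ 725.9 -237.7  298.4] [-0.509 -0.04   0.86 ] 30.696165853366388 yaw 4.454067394776908 3938 4227
front [ 712.8 -238.6  262. ] [-0.891 -0.068 -0.449] down 26.665670524409535 yaw 4.369498101228213 2453 2491
front extents y -39.08006495188371 36.8460043568976 z -30.73465541561352 22.1950414275358
window ctr a [ 714.76119302 -239.52824769  258.17098617]
head all y -44.06647878151125 42.0758140270568
w2 base [ 748.2955538  -236.33378812   38.43247459] 3.072431781378782 (261, 153, 60, 46)
col front [ 777.67499185 -233.70008294  129.99198041] 1264
w3 base [ 747.05141114 -235.95361468   37.59149512] 3.423887951242257 (263, 203, 52, 39)
col front [ 777.70363092 -233.85615207  127.6955118 ] 884
```

Reader results agree across views: window centre ≈ (716,-239,255), yaw ≈ 4.5° (range 3.0–5.8°), and the column and base are consistent with that to about 3 mm. Now I'll swing over to the tube, with the camera on the robot side.

Request:
move_arm:
  commands:
    - [-0.2, [0, 0.02, 0.01], [0, 8.3, 0]]
    - [-0.2, [0, 0.03, 0.01], [0, 8.3, 0]]
    - [-0.2, [0, 0.03, 0.01], [0, 8.3, 0]]
    - [-0.2, [0, 0.03, 0], [0, 8.3, 0]]
    - [-0.2, [0, 0.03, 0], [0, 8.3, 0]]

```text
time: 3.0
ee_pos: [533.9, -123.1, 264.6]
tool_rot: [-176.2, 58.4, 4.7]
wrist_force: [-0.0, 0.9, -0.6]
width: 51.2
```

Request:
move_arm:
  commands:
    - [-0.2, [0, 0.03, 0], [0, 8.3, 0]]
    - [-0.2, [0, 0.03, 0], [0, 8.3, 0]]
    - [-0.2, [0, 0.02, 0], [0, 0, 8.4]]
    - [-0.2, [0, 0.02, 0], [0, 0, 8.4]]
    - [-0.2, [0, 0.02, 0], [0, 0, 8.4]]

```text
time: 3.5
ee_pos: [534.4, -2.1, 264.1]
tool_rot: [-170.7, 74.7, 35.4]
wrist_force: [-0.5, 0.1, 1.1]
width: 51.4
```

Request:
move_arm:
  commands:
    - [-0.2, [0, 0.02, 0], [0, 0, 8.4]]
    - [-0.2, [0, 0.02, 0], [0, 0, 8.4]]
    - [-0.2, [0, 0.02, 0], [0, 0, 8.4]]
    - [-0.2, [0, 0.02, 0], [0, 0, 8.4]]
    - [-0.2, [0, 0.02, 0], [0, 0, 8.4]]

```text
time: 4.0
ee_pos: [534.3, 97.6, 264.0]
tool_rot: [-170.3, 74.8, 77.7]
wrist_force: [0.2, -0.6, -0.1]
width: 51.1
```

```bash
cat > tg.py <<'E'
from h import *
from scipy.spatial.transform import Rotation as Ro
import sys
def down(th):  # tool x down, tool z along tube x (az th)
    a=np.radians(th);z=np.array([np.cos(a),np.sin(a),0]);x=np.array([0,0,-1.]);return Ro.from_matrix(np.stack([x,np.cross(z,x),z],1))
def cur(): s=ctrl.sense();return s,Ro.from_euler('xyz',s['tool_rot'],degrees=True)
E
python3 - <<'E'
from tg import *
s,R=cur();print((down(-32)*R.inv()).as_rotvec(degrees=True),s['joints'],R.as_matrix().round(2))
E
```

```text
[-14.58105113  -7.6487837   79.45285484] [-0.17030105 12.52647449 89.73877192 15.35675291 75.00441973 18.14189932] [[ 0.06  0.93 -0.37]
 [ 0.26 -0.37 -0.89]
 [-0.97 -0.04 -0.26]]
```

Request:
move_arm:
  commands:
    - [-0.2, [0.006, 0.007, 0], [-1.46, -0.76, 7.95]]
    - [-0.2, [0.006, 0.007, 0], [-1.46, -0.76, 7.95]]
    - [-0.2, [0.006, 0.007, 0], [-1.46, -0.76, 7.95]]
    - [-0.2, [0.006, 0.007, 0], [-1.46, -0.76, 7.95]]
    - [-0.2, [0.006, 0.007, 0], [-1.46, -0.76, 7.95]]

```text
time: 4.5
ee_pos: [564.8, 132.3, 263.9]
tool_rot: [170.3, 82.1, 98.4]
wrist_force: [0.2, -1.1, 0.0]
width: 51.2
```

Request:
move_arm:
  commands:
    - [-0.2, [0.006, 0.007, -0.005], [-1.46, -0.76, 7.95]]
    - [-0.2, [0.007, 0.008, -0.005], [-1.46, -0.76, 7.95]]
    - [-0.2, [0.007, 0.008, -0.01], [-1.46, -0.76, 7.95]]
    - [-0.2, [0.007, 0.008, -0.01], [-1.46, -0.76, 7.95]]
    - [-0.2, [0.007, 0.008, 0], [-1.46, -0.76, 7.95]]

```text
time: 5.0
ee_pos: [598.5, 171.5, 232.5]
tool_rot: [-89.9, 89.6, -121.9]
wrist_force: [0.3, -0.3, 0.6]
width: 50.8
```

```bash
python3 - <<'E'
from tg import *
f=grab('wrist','w4.png');np.savez('w4.npz',**f)
s,R=cur();print(s['ee_pos'],(down(-32)*R.inv()).as_rotvec(degrees=True),s['joints'],s['width'])
E
```

```text
[599.00481873 172.84446788 233.11704531] [ 0.36124281 -0.10266428 -0.56466014] [ 12.85996357  26.72623537  73.82722145  -0.33570352  79.62558421
 -45.64372901] 50.949557137425394
```

View pics/w4.png

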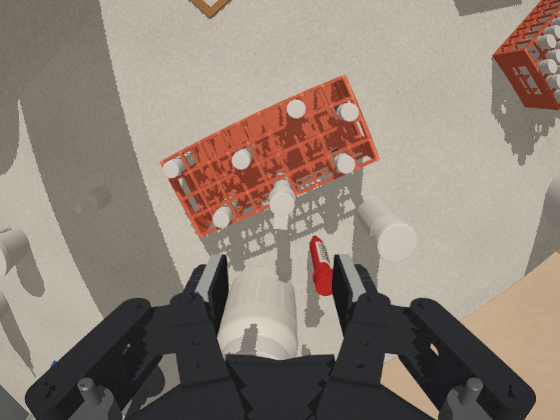

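```bash
python3 - <<'E'
from tg import *
f=dict(np.load('w4.npz'));cv2.imwrite('pics/w4c.png',cv2.resize(f['pixels'][140:260,220:350],None,fx=5,fy=5,interpolation=cv2.INTER_CUBIC)[:,:,::-1])
W=fpts(f);m=np.zeros(W.shape[:2],bool);m[165:225,255:310]=1;z=W[...,2]
mm=m&(z>110)&(z<132);p=W[mm];print(len(p),p.mean(0),np.percentile(p[:,2],[5,50,95]))
v,u=np.nonzero(mm);print(u.min(),u.max(),v.min(),v.max())
top=p[(p[:,2]>119)]
d=top[:,:2]-[598.2,171.6];r=np.hypot(*d.T);print('all rmax',r.max())
t=top[r>14];print('tab',len(t),t.mean(0),np.degrees(np.arctan2(*(t[:,1]-171.6,t[:,0]-598.2))).mean())
# cap circle fit: points not near tab
np.save('captop.npy',top)
h=cv2.convexHull(top[:,:2].astype(np.float32))[:,0];print(h.round(1).tolist())
E
```

```text
695 [600.26940831 170.52624255 121.95130934] [114.73941434 122.68222314 123.83729249]
269 294 189 224
all rmax 19.55613760873332
tab 81 [611.39177613 162.53763388 122.29074691] -34.38082895046065
[[616.5999755859375, 166.1999969482422], [608.7000122070312, 175.89999389648438], [607.0, 177.8000030517578], [604.7999877929688, 180.1999969482422], [600.2999877929688, 181.89999389648438], [597.7999877929688, 181.60000610351562], [596.7000122070312, 181.39999389648438], [594.5999755859375, 180.6999969482422], [593.2000122070312, 179.6999969482422], [590.7000122070312, 177.39999389648438], [590.2000122070312, 176.8000030517578], [589.7000122070312, 175.1999969482422], [589.0, 172.8000030517578], [589.0, 171.8000030517578], [589.0999755859375, 170.8000030517578], [589.5999755859375, 167.5], [590.5999755859375, 166.10000610351562], [592.5, 163.89999389648438], [595.2999877929688, 162.10000610351562], [610.4000244140625, 156.3000030517578]]
```

View pics/w4c.png

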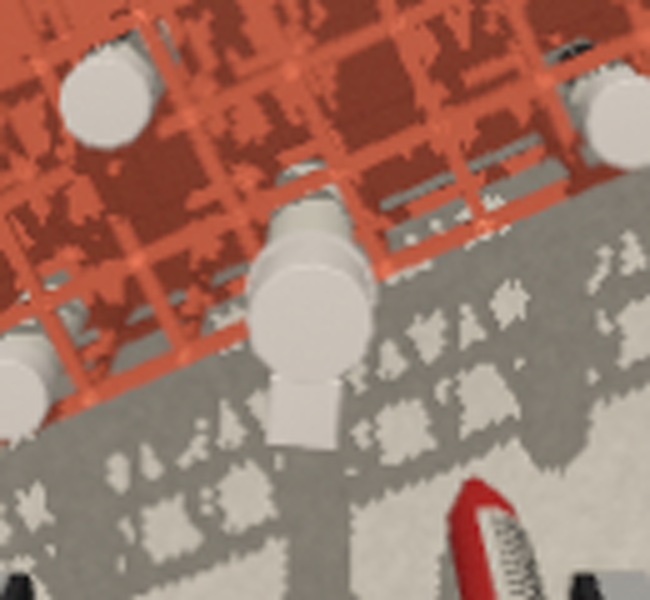

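```bash
python3 - <<'E'
from tg import *
from scipy.optimize import least_squares
f=dict(np.load('w4.npz'))
q=np.array([[312,322],[267,443],[336,447],[273,380],[342,385]])/5.+[220,140]-.4
P=fplane(f,q[:,0],q[:,1],123)[:,:2];print(P.round(1))
e=(P[1]+P[2])/2-P[0];print('tab',np.hypot(*e),np.degrees(np.arctan2(e[1],e[0])))
for a,b in((3,1),(4,2)):
    d=P[b]-P[a];print(np.degrees(np.arctan2(d[1],d[0])))
top=np.load('captop.npy');h=top[:,:2]
d=h-[599,171.5];a=np.degrees(np.arctan2(d[:,1],d[:,0]));H=cv2.convexHull(h.astype(np.float32))[:,0]
a=np.degrees(np.arctan2(H[:,1]-171.5,H[:,0]-599));H=H[(abs((a+34+180)%360-180)>50)]
print(least_squares(lambda x:np.hypot(H[:,0]-x[0],H[:,1]-x[1])-x[2],[599,171,10.5]).x)
W=fpts(f);R,t=cam(f)
t_=top[np.hypot(top[:,0]-599.3,top[:,1]-171.4)>13][:,:2].mean(0)-[599.3,171.4];print(np.degrees(np.arctan2(t_[1],t_[0])))
E
```

```text
[[599.1 172.2]
 [613.  154.8]
 [619.6 164.1]
 [604.2 161.5]
 [610.9 170.7]]
tab 21.371499220118782 -36.55338976561484
-37.47520492862737
-36.76490420739162
[599.20727815 171.54057955  10.24930383]
-37.08809157866511
```

Tube axis ≈ (599.2,171.7), within 1 mm of the lattice cell (598.2,171.6). The tab is at 21.4 mm, as described, at yaw ≈ -36.7°. The fingers straddle the tube's y. Descending in two stages.

Request:
move_arm:
  commands:
    - [-0.2, [0, -0.001, -0.03], [0.3, 0, -2.6]]
    - [-0.2, [0, 0, -0.03], [0, 0, -2.6]]
    - [-0.2, [0, 0, -0.025], [0, 0, 0]]
    - [-0.2, [0, 0, -0.005], [0, 0, 0]]
    - [-0.2, [0, 0, 0], [0, 0, 0]]

```text
time: 5.55
ee_pos: [598.1, 170.1, 143.9]
tool_rot: [167.9, 89.7, 130.4]
wrist_force: [0.4, 0.5, 0.0]
width: 51.2
```

```bash
python3 - <<'E'
from tg import *
f=grab('wrist','w5.png')
s,R=cur();print(s['ee_pos'],(down(-36.7)*R.inv()).as_rotvec(degrees=True),s['joints'],s['width'])
E
```

```text
[598.45831627 170.21365993 145.05886044] [-0.2868371  -0.11744541  0.76112167] [ 12.3840141   30.7442068   79.88311678   0.32652497  69.42415016
 -40.2697562 ] 51.19568363218374
```

View pics/w5.png

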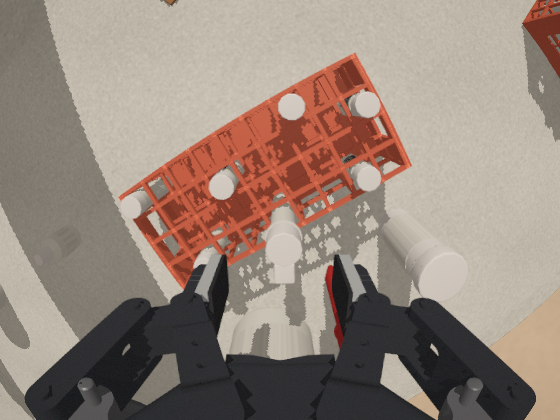

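Request:
move_arm:
  commands:
    - [-0.2, [0.001, 0.0015, -0.02], [0, 0, 0.7]]
    - [-0.2, [0, 0, -0.02], [0, 0, 0]]
    - [-0.2, [0, 0, -0.01], [0, 0, 0]]
    - [-0.2, [0, 0, 0], [0, 0, 0]]
    - [-0.2, [0, 0, 0], [0, 0, 0]]

```text
time: 6.1
ee_pos: [599.4, 171.8, 95.2]
tool_rot: [147.1, 89.6, 110.4]
wrist_force: [0.4, 0.2, -0.3]
width: 51.2
```

```bash
python3 - <<'E'
from tg import *
f=grab('wrist','w6.png');g=grab('side','s6.png')
cv2.imwrite('pics/s6c.png',cv2.resize(g['pixels'][220:380,190:330],None,fx=3.6,fy=3.6,interpolation=cv2.INTER_CUBIC)[:,:,::-1])
for i in range(2):
  s,R=cur();print(s['ee_pos'],(down(-36.7)*R.inv()).as_rotvec(degrees=True),s['width'],s['wrist_force'])
E
```

```text
[599.44068435 171.7622846   95.2552629 ] [-0.34573636 -0.11025962 -0.01321065] 51.24049860351364 [-0.61383666  0.29375309 -0.08198368]
[599.44068435 171.7622846   95.2552629 ] [-0.34573636 -0.11025962 -0.01321065] 51.24049860351364 [-0.61383666  0.29375309 -0.08198368]
```

View pics/w6.png

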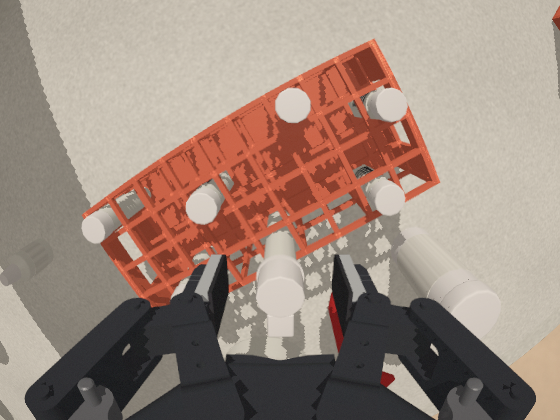

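View pics/s6c.png

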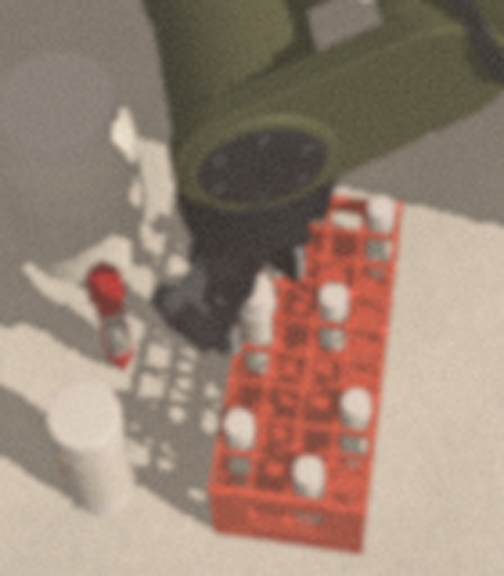

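The cap at (280,290) is centred between the fingers. Closing in steps.

Request:
move_arm:
  commands:
    - [0.2, [0, 0, -0.001], [0, 0, 0]]
    - [0.45, [0, 0, 0], [0, 0, 0]]
    - [0.55, [0, 0, 0], [0, 0, 0]]
    - [0.6, [0, 0, 0], [0, 0, 0]]
    - [0.6, [0, 0, 0], [0, 0, 0]]

```text
time: 6.7
ee_pos: [599.0, 171.7, 93.2]
tool_rot: [155.9, 89.6, 119.2]
wrist_force: [-0.9, -0.6, 3.7]
width: 18.3
```

Request:
move_arm:
  commands:
    - [0.6, [0, 0, 0], [0, 0, 0]]
    - [0.65, [0, 0, 0], [0, 0, 0]]
    - [0.65, [0, 0, 0], [0, 0, 0]]

```text
time: 7.0
ee_pos: [599.0, 171.7, 93.2]
tool_rot: [156.4, 89.6, 119.7]
wrist_force: [-0.3, 0.2, 6.0]
width: 18.2
```

```bash
python3 - <<'E'
from tg import *
f=grab('wrist','w7.png')
cv2.imwrite('pics/w7c.png',cv2.resize(f['pixels'][200:400,180:380],None,fx=2.8,fy=2.8,interpolation=cv2.INTER_CUBIC)[:,:,::-1])
s,R=cur();print(s['ee_pos'],s['width'],s['wrist_force'],s['torque'])
E
```

```text
[599.00811223 171.71617717  93.17188291] 18.196362939215827 [-0.11277537  0.00852574  5.15198813] [-0.00559542 -0.00628629  0.00321804]
```

View pics/w7c.png

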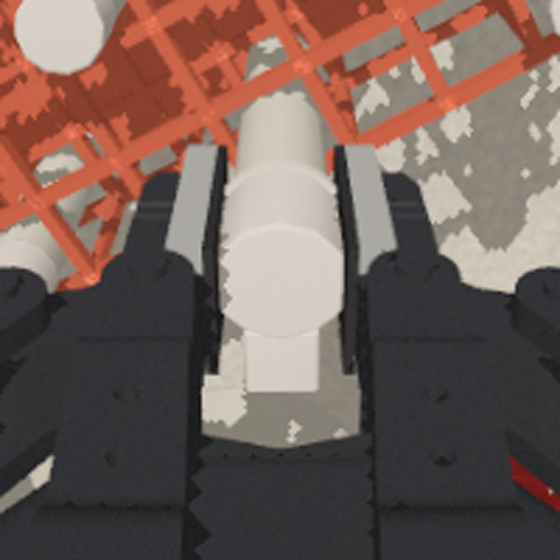

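The pads sit on both sides of the cap, clear of the tab. The grip has stopped at a reading of 18.2 mm, so I'll lift straight up.

Request:
move_arm:
  commands:
    - [0.65, [0, 0, 0.005], [0, 0, 0]]
    - [0.65, [0, 0, 0.015], [0, 0, 0]]
    - [0.65, [0, 0, 0.025], [0, 0, 0]]
    - [0.65, [0, 0, 0.03], [0, 0, 0]]
    - [0.65, [0, 0, 0.03], [0, 0, 0]]

```text
time: 7.55
ee_pos: [598.6, 171.6, 199.8]
tool_rot: [161.6, 89.6, 124.9]
wrist_force: [-0.1, 0.2, -0.0]
width: 18.2
```

Request:
move_arm:
  commands:
    - [0.65, [0, 0, 0.03], [0, 0, 0]]
    - [0.65, [0, 0, 0.03], [0, 0, 0]]
    - [0.65, [0, 0, 0.01], [0, 0, 0]]
    - [0.65, [0, 0, 0], [0, 0, 0]]

```text
time: 7.95
ee_pos: [599.0, 171.7, 269.5]
tool_rot: [139.8, 89.6, 103.1]
wrist_force: [0.4, -0.1, -0.9]
width: 18.2
```

```bash
python3 - <<'E'
from tg import *
f=grab('wrist','w8.png');g=grab('side','s8.png')
a=cv2.resize(g['pixels'][180:380,190:350],None,fx=2.8,fy=2.8);b=cv2.resize(f['pixels'][150:400,180:380],(448,560));
cv2.imwrite('pics/8c.png',np.hstack([a,b])[:,:,::-1])
s,R=cur();print(s['ee_pos'],s['width'],s['wrist_force'],s['joints'])
E
```

```text
[598.43973538 171.53478225 266.58473742] 18.150591710663168 [-0.80077372 -0.58779731 -1.01347116] [ 12.47952968  25.51769548  71.15781826   0.36852517  83.57858435
 -40.88548047]
```

View pics/8c.png

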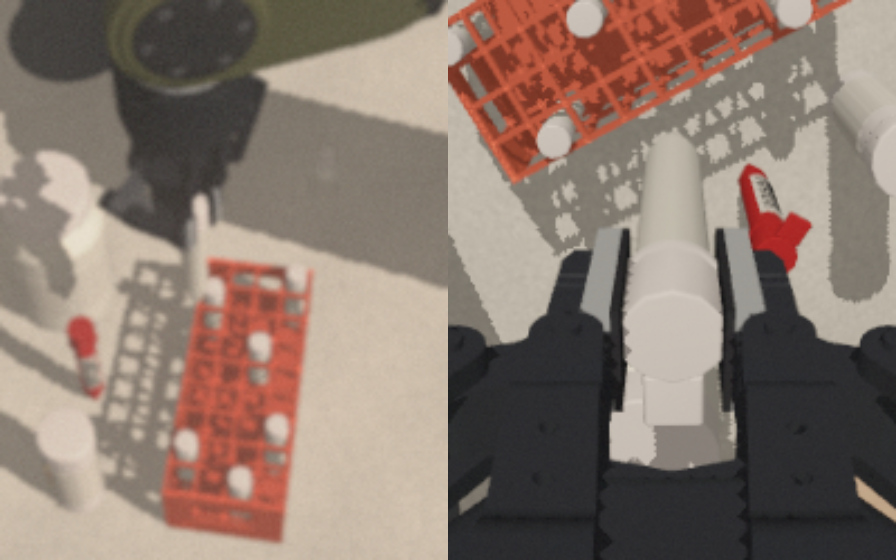

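The tube is held upright, clear of the rack, and its neighbours haven't moved. Next I'll compute the turn to the presenting pose.

```bash
cat >> tg.py <<'E'
def head_axes(y=4.5):
    a=np.radians(y);c,s=np.cos(a),np.sin(a);k=np.cos(np.pi/6)
    return np.array([k*c,k*s,.5]),np.array([-s,c,0]),np.array([-.5*c,-.5*s,k])
def goal(win,y=4.5,h=90.2):
    xh,yh,zh=head_axes(y);return win-108.5*xh+(h-60)*zh, Ro.from_matrix(np.stack([-zh,yh,xh],1))
E
python3 - <<'E'
from tg import *
s,R=cur();p,G=goal(np.array([716,-239.3,255]))
print(p,p-s['ee_pos'],(G*R.inv()).as_rotvec(degrees=True))
E
```

```text
[ 607.27245085 -247.8570437   226.90396719] [   8.83271547 -419.39182595  -39.68077023] [ -8.66253121 -29.86397032  40.17454412]
```

Request:
move_arm:
  commands:
    - [0.65, [-0.02, -0.02, 0.005], [0, 0, 0]]
    - [0.65, [-0.02, -0.035, 0.005], [-0.87, -2.99, 4.02]]
    - [0.65, [-0.02, -0.04, 0], [-0.87, -2.99, 4.02]]
    - [0.65, [-0.01, -0.04, 0], [-0.87, -2.99, 4.02]]
    - [0.65, [0, -0.04, 0], [-0.87, -2.99, 4.02]]

```text
time: 8.55
ee_pos: [527.2, -4.4, 276.5]
tool_rot: [13.0, 77.9, -7.3]
wrist_force: [-0.5, 0.6, -0.7]
width: 18.3
```

Request:
move_arm:
  commands:
    - [0.65, [0, -0.04, 0], [-0.87, -2.99, 4.02]]
    - [0.65, [0, -0.04, 0], [-0.87, -2.99, 4.02]]
    - [0.65, [0, -0.04, 0], [-0.87, -2.99, 4.02]]
    - [0.65, [0, -0.04, 0], [-0.87, -2.99, 4.02]]
    - [0.65, [0, -0.04, 0], [-0.87, -2.99, 4.02]]

```text
time: 9.05
ee_pos: [528.1, -204.8, 276.4]
tool_rot: [2.2, 62.8, 2.6]
wrist_force: [0.7, 0.1, -0.5]
width: 18.3
```

Request:
move_arm:
  commands:
    - [0.65, [0, -0.03, 0], [-0.87, -2.99, 4.02]]
    - [0.65, [0, -0.01, 0], [0, 0, 0]]
    - [0.65, [0, 0, 0], [0, 0, 0]]

```text
time: 9.35
ee_pos: [528.2, -244.2, 276.2]
tool_rot: [0.3, 60.1, 4.6]
wrist_force: [0.1, 1.2, -0.3]
width: 18.1
```

```bash
python3 - <<'E'
from tg import *
s,R=cur();p,G=goal(np.array([716,-239.3,255]))
print(p,p-s['ee_pos'],(G*R.inv()).as_rotvec(degrees=True),s['joints'],s['width'])
E
```

```text
[ 607.27245085 -247.8570437   226.90396719] [ 79.07782895  -3.63070365 -49.31965859] [-0.16355591 -0.07171595  0.14851201] [ -36.39595746    7.52429225   97.21342333   23.8218779    54.23125009
 -141.16113645] 18.12967802891475
```

J6 is at -141°, close to its range end at -146°, though moving outwards should relax it. I'll go in small steps and check.

Request:
move_arm:
  commands:
    - [0.65, [0.02, 0, -0.01], [0, 0, 0]]
    - [0.65, [0.02, 0, -0.01], [0, 0, 0]]
    - [0.65, [0, 0, 0], [0, 0, 0]]

```text
time: 9.65
ee_pos: [569.9, -241.2, 255.6]
tool_rot: [0.4, 60.1, 4.9]
wrist_force: [-0.2, 1.3, 0.1]
width: 18.1
```

```bash
python3 - <<'E'
from tg import *
s,R=cur();p,G=goal(np.array([716,-239.3,255]))
print(p-s['ee_pos'],(G*R.inv()).as_rotvec(degrees=True),s['joints'],s['width'])
E
```

```text
[ 37.347342    -6.67880902 -28.71590774] [-0.17840352 -0.09243417 -0.11945192] [ -33.39623827   13.01019213   93.5461016    23.27654583   51.53631617
 -139.03568698] 18.12322157651427
```

Request:
move_arm:
  commands:
    - [0.65, [0.018, -0.002, -0.014], [0, 0, 0]]
    - [0.65, [0.014, -0.002, -0.01], [0, 0, 0]]
    - [0.65, [0.005, 0, -0.004], [0, 0, 0]]
    - [0.65, [0, 0, 0], [0, 0, 0]]
    - [0.65, [0, 0, 0], [0, 0, 0]]

```text
time: 10.15
ee_pos: [605.5, -246.9, 230.4]
tool_rot: [0.1, 59.9, 4.6]
wrist_force: [-0.4, -0.4, -0.4]
width: 18.0
```

```bash
python3 - <<'E'
from tg import *
f=grab('wrist','w9.png');g=grab('side','s9.png');h=grab('top','t9.png')
np.savez('s9.npz',**g);np.savez('t9.npz',**h);np.savez('w9.npz',**f)
a=cv2.resize(g['pixels'][60:230,150:350],(560,476));b=cv2.resize(h['pixels'][120:290,290:420],None,fx=2.8,fy=2.8)
cv2.imwrite('pics/9c.png',cv2.resize(np.hstack([a,b]),(800,412))[:,:,::-1])
s,R=cur();p,G=goal(np.array([716,-239.3,255]))
print(s['ee_pos'],p-s['ee_pos'],(G*R.inv()).as_rotvec(degrees=True),s['joints'],s['width'],s['time'])
E
```

```text
[ 605.52796946 -247.35620595  230.58781096] [ 1.74448139 -0.50083775 -3.68384376] [-0.0174303   0.1443408  -0.04313578] [ -31.86428868   18.51426302   90.03940713   23.33142508   48.83150855
 -138.37519732] 17.77757773572905 10.3
```

View pics/9c.png

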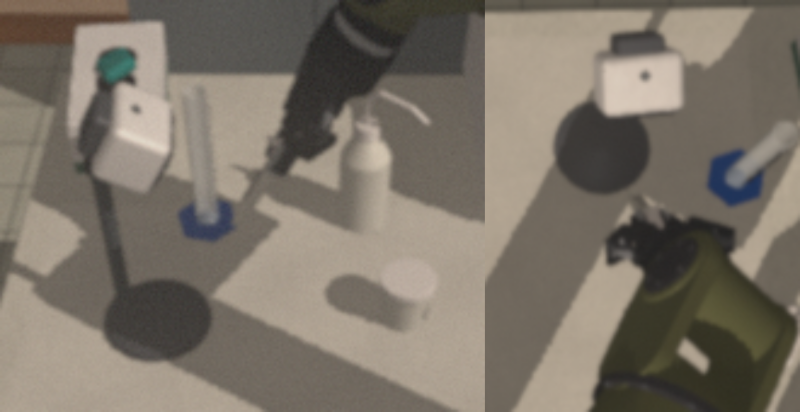

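View pics/w9.png

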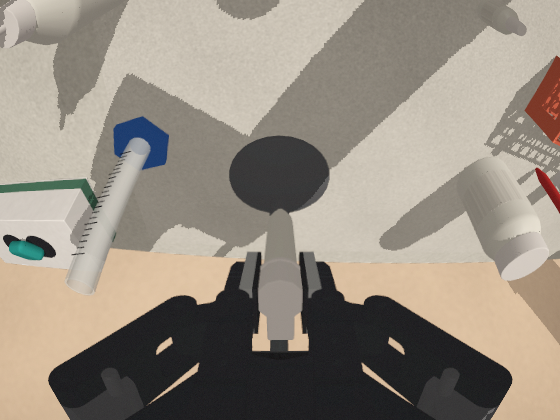

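Request:
move_arm:
  commands:
    - [0.65, [0.002, -0.001, -0.003], [0, 0, 0]]
    - [0.65, [0, 0, 0], [0, 0, 0]]
    - [0.65, [0, 0, 0], [0, 0, 0]]

```text
time: 10.6
ee_pos: [607.7, -248.4, 226.7]
tool_rot: [0.1, 59.9, 4.6]
wrist_force: [-0.1, -0.1, 0.3]
width: 18.6
```

```bash
python3 - <<'E'
from tg import *
from scipy.optimize import least_squares
f=grab('wrist','w10.png');g=grab('side','s10.png')
np.savez('s10.npz',**g);np.savez('w10.npz',**f)
s,R=cur();win=np.array([716,-239.3,255]);p,G=goal(win)
print(s['ee_pos'],p-s['ee_pos'],(G*R.inv()).as_rotvec(degrees=True),s['joints'][5],s['width'],s['time'])
xh,yh,zh=head_axes()
O=s['ee_pos'];Rm=R.as_matrix()
for nm,W in(('wrist',fpts(f)),('side',pts(g))):
    q=(W.reshape(-1,3)-O)@Rm  # tool coords: x along -z tube
    m=(q[:,0]>6)&(q[:,0]<66)&(abs(q[:,1])<14)&(abs(q[:,2])<14)
    q=q[m];print(nm,len(q), q.mean(0) if len(q) else '')
    if len(q)>30:
        # cylinder fit r=8.5: axis y=a+b x, z=c+d x
        fn=lambda v:np.hypot(q[:,1]-v[0]-v[1]*(q[:,0]-30),q[:,2]-v[2]-v[3]*(q[:,0]-30))-8.5
        r=least_squares(fn,[0,0,0,0],loss='soft_l1');print(r.x,'tilt deg',np.degrees(np.arctan(r.x[[1,3]])),np.abs(r.fun).mean())
a=cv2.resize(g['pixels'][85:165,215:315],None,fx=6,fy=6,interpolation=cv2.INTER_CUBIC);a=np.clip(a.astype(float)*1.5,0,255)
cv2.imwrite('pics/s10c.png',a[:,:,::-1])
E
```

```text
[ 607.78223933 -248.39270352  226.82106571] [-0.50978848  0.53565982  0.08290148] [-0.04433581  0.10343521 -0.05530158] -138.50717921165057 18.258673163400193 10.7
wrist 1001 [31.52997253 -0.53681311 -6.42263144]
[-6.04923412e-01  1.91996524e-04  4.40429772e-01  1.68531792e-03] tilt deg [0.01100059 0.09656151] 0.16985011335651115
side 136 [34.8282889   4.49942948  2.17971233]
[-1.32638249  0.01289975 -0.27881005 -0.00340693] tilt deg [ 0.73906044 -0.19520195] 0.8888116493884983[ WARN:0@2.562] global loadsave.cpp:1063 imwrite_ Unsupported depth image for selected encoder is fallbacked to CV_8U.
```

View pics/s10c.png

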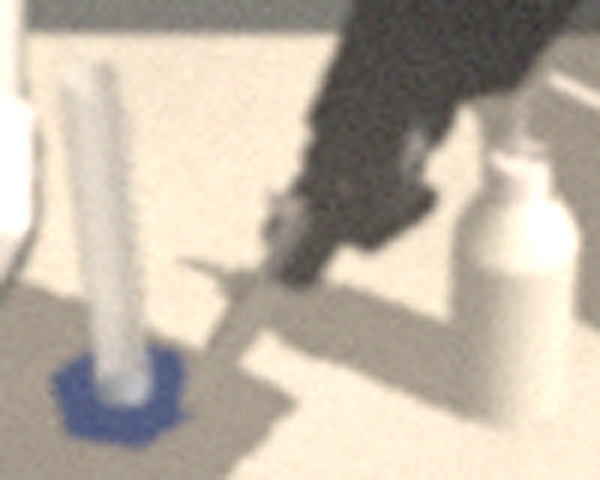

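```bash
python3 - <<'E'
from tg import *
f=dict(np.load('w10.npz'));s,R=cur();q=(fpts(f).reshape(-1,3)-s['ee_pos'])@R.as_matrix()
c=q[(abs(q[:,1])<7)&(abs(q[:,2])<7)&(q[:,0]<-20)&(q[:,0]>-50)];print('cap top x',np.median(c[:,0]),len(c))
t=q[(abs(q[:,1])<12)&(q[:,2]>14)&(q[:,2]<26)&(q[:,0]<-5)&(q[:,0]>-45)];print('tab',len(t),t.mean(0),t.max(0),t.min(0),np.degrees(np.arctan2(t[:,1].mean(),t[:,2].mean())))
print(s['joint_velocities'].round(2),s['wrist_force'].round(2))
W0=pts(dict(np.load('top0.npz')));W9=pts(dict(np.load('t9.npz')))
for n,(u0,u1,v0,v1) in dict(rackarea=(165,275,180,265),reader=(315,380,130,200)).items():
    d=np.abs(W0[v0:v1,u0:u1,2]-W9[v0:v1,u0:u1,2]);print(n,'px changed>15mm',(d>15).sum())
d=np.abs(W0[212:232,196:216,2]-W9[212:232,196:216,2]);print('of these at tube',(d>15).sum())
E
```

```text
cap top x -29.31825227123697 945
tab 352 [-28.74645709  -0.130546    17.63987033] [-27.10024514   5.90381186  21.96465793] [-30.19429055  -6.19265747  14.02255799] -0.4240166388315361
[ 0.05 -0.09 -0.05  0.05 -0.09 -0.11] [-0.49  1.03 -0.52]
rackarea px changed>15mm 93
reader px changed>15mm 3
of these at tube 93
```

View pics/t9.png

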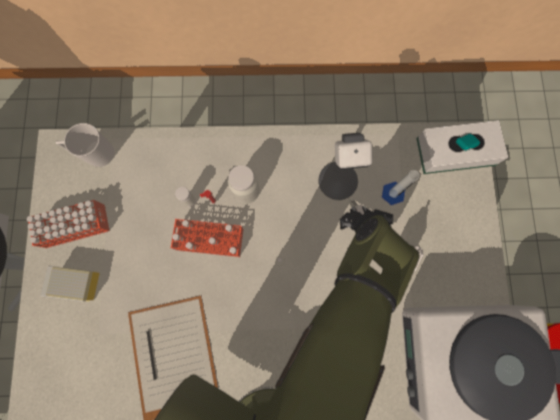

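Everything checks out. The top view shows only the tall tube gone from the rack, and the pose is within about 1 mm and 0.5° of the target. Handing in.

```bash
python3 -c "
from workcell import ctrl
print(ctrl.sign_off())"
```

```text
the job is handed in; nothing more can be done
None
```

I took the tall white tabbed tube out of the salmon rack by its cap and handed the job in at about 10.7 s. The arm was holding the tube still in front of the reader, with its label 100 mm from the window and the tube leaned 30°.

**Last checks:**
- **Tool pose:** within 0.8 mm and 0.15° of the target.
- **Tube in the grip:** the barrel axis is within 0.2° and 1 mm in the wrist view, the tab direction is 0.4° off, and the cap has slipped no more than 0.5 mm. The fingertips end about 5 mm above the top of the label.
- **Bench:** a before/after comparison over the rack and reader showed only the removed tube, plus 3 stray pixels at the reader. The rest I checked only by eye in the top picture, and saw nothing moved.

**Less certain:**
- **Window position:** estimates differed by about 3 mm (x 713–717), and the reader's yaw varied from 3.0° to 5.8°. I used x = 716 and 4.5°. The base disc's fitted radius came out wrong, so I used only its centre, as a rough check.
- **Side view of the held tube:** this fit was coarser, at 0.7° and 1.3 mm, from few pixels.
- **Grip:** the opening read about 18 mm on the 21 mm cap, but it stayed steady. The grip force could not be measured, so I can't confirm it was within the 10–20 N asked for.
- **Last joint:** it sits at -138.5°, inside its ±146.4° range.

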